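# Park the index plunger and run the cast carriage out

## Robot

A 7-joint arm with a two-finger parallel gripper is mounted at the origin on a cart in front of the work surface, level with it; the furniture and walls round the work are solid. World frame = base frame: x ahead of the robot, y to its left, z up, the work surface at z = 0. Lengths are in m, angles in degrees, forces in N, time in s.
With the tool pointing down it reaches from about 0.425 to 0.875 m from the base axis. Payload 4.7 kg.
Tool frame: the origin (TCP) lies on the centre line of the jaws, within the pads' length; the fingertips stand 11 mm ahead of it and the grasp point (between the pads) lies 8 mm behind it (finger_overhang is the x of the fingertips in the tool frame, in m); x points along the fingers, z is the direction in which the jaws open and shut, and the axes are right-handed (so a half turn about x gives the same grasp; the last joint's range is limited). The gripper opens to 87 mm and grips with 3 to 60 N. Pads are 19 mm wide; open, the fingers measure 117 mm over their backs; the gripper's body (75 mm by 190 mm) begins 51 mm behind the grasp point.
Start: joints at [0.808, 18.392, -4.016, 83.108, 1.295, 78.541, -3.26], TCP at [0.65, -0, 0.234] pointing down, gripper open.
Joint ranges: [-163.93, 163.93], [-17.29, 119.83], [-79.2, 71.16], [3.27, 140.29], [-89.18, 269.18], [5.43, 117.66], [-154.24, 154.24]. Speed limits (degrees/s): [147.25, 147.25, 180, 180, 180, 180, 180].

## Interface

Orientations are given as [roll, pitch, yaw] about the fixed x, y, z axes, in that order (R = Rz(yaw) Ry(pitch) Rx(roll)).
In Python, from cell import get_obs, read_camera, sign_off, cut_out, finger_overhang gives the robot as it stands.
- The arm moves only by the tool servo_tool, never from a script. Its argument "rows" is one flat list of numbers, 5 for each row, row after row: the shift along the world's x, y, z in mm, then the turn about the world's z in degrees, then the closure, from 0 (fully open) to 1 (shut). A call has 1 to 10 rows; each row is the pose to reach, as a shift and turn from the pose commanded when the call began; what a row does not reach only later rows make up. A row lasts 1/12 s, in which the tool goes at most 41.7 mm and 7.16 degrees, less where a joint would pass 70% of its speed; a pose out of reach is approached as far as the arm can. A call with a gripper value outside its range is refused whole. The fingers move at their own pace and stop on an object; "force" is the grip in N (left out, the last holds). Time passes only in rows, so rows that repeat a pose let the fingers close. It gives the time, the measured TCP pose, the force and the opening at its end, in the units of the state.
- get_obs(): the state, without advancing time (a new reading comes with each control period).
- read_camera(name): name is "scene" or "side" or "wrist"; returns a dict with "frame" (420x560x3 uint8, blue, green, red), "range_z" (420x560 float32, m along the optical axis (not along the pixel's ray), 0 where there is no reading), "intrinsics" (3x3 intrinsics, pixels), "k1" (the pictures are not rectified: a ray, as slopes to the right and down, at radius r is drawn at 1 + k1 r^2 times it, then the intrinsics apply), "cam_to_world" (4x4, takes a point from camera to world coordinates); the wrist camera has in their place "tool_from_camera" (4x4, takes a point from camera to tool coordinates, whose origin is the TCP and whose axes are the tool frame's). Camera axes: x right, y down, z forward; pixel columns grow to the right and rows downward; lengths in m; the calibration is good to about 2 mm. A picture is of the moment at which its call begins: read the wrist's pose just before it.
- sign_off(): hands the job in, once; it reports no verdict.
Trained networks look in a picture, given as the dict that the camera call returned (one of the last four; its "shot" number tells which), for a name from the list of things; names that differ only in an ending like _2 or _b are one class to them, and where a whole thing is asked for, a point or a joint stands for the part that bears it (a point fixed in the world has none). Each returns a list of dicts, best first, with "score" (0 to 1); they miss things now and then, are a little off and sometimes report something else, mostly with a low value. They report only what shows in the picture. A call takes as long as a camera call.
- cut_out(name, picture): "pixels" (420x560 bool, what is visible of it) and "extent" ([centre column, centre row, width, height] in pixels, round what is visible of it).
The state is a dict: "time_s": time; "qpos": joint angles; "joint_velocities": joint speeds; "effort": joint torques, N m; "tool_pos": TCP position; "tool_rot": TCP orientation; "force": force on the tool from outside, world axes, zero at the start; "wrist_torque": the same for the moment, N m; "grip_width": finger opening in m.
Only numpy, scipy, OpenCV 4.12 (cv2) and the standard library are available. Lean on these libraries where they do the work, as an engineer would, in place of code of your own. Each camera call takes 0.05 s, during which the arm holds its last target.

## Task

Free the cast carriage on the slide stand: pull the black T-handle of the sprung index plunger up, twist it counter-clockwise (seen from above) to the end stop of its collar and ease it down into the rest notch, so that it stays retracted when you let go. Then take the carriage by its black knob, slide it away from the plunger all the way to the far end of its travel and let go. Work with feeling: do not force the plunger hard against its collar, do not lean on the carriage while it is still locked, and leave the loose crucible, casting ring and plaster cast alone.

Things in the scene. Friction and masses are not known exactly. Their poses are not given: they have to be found in the camera images.
- stand: Fixed grey slide stand, base 165 x 270 x 12 mm, two steel rails along its y axis. Origin on the worktop under its centre; x across the rails, y along them, the way the carriage runs out, z up. Here the vertical plunger axis is at (-45, -50) mm, its dark bracket 48 mm high. The carriage's top is 30 mm high; the white plaster cast fixed on it reaches 57 mm.
- collar_foot (a point): Foot of the steel collar, on the plunger's axis, 48 mm up. The collar, 51 mm wide, reaches 29 mm above it. Counter-clockwise its cam has an upright face, a ramp up to a crest, the rest notch (red floor, 2.5 mm deep) and, right against it, the end stop wall, higher than the lug can lift. How far the collar is turned differs each time and is not measured: feel for the end stop, or look.
- plunger_grip (a point): Centre of the plunger's black T-handle, a bar 56 mm long, 14 mm wide (grasp across this), reaching 16 mm below and 10 mm above this point, which is 100 mm above the worktop when the plunger is down; the collar's highest part is then 7 mm below the bar. Site z up, y along the bar; it turns with the handle. At the start the bar lies along the stand's y axis.
- plunger_lift (a joint): Lift of the plunger in m: 0 down (pin locks the carriage), 0.019 upper stop. Spring pulls down 4 N at 0, plus 250 N/m; plunger weighs 110 g. A lug on its shaft (radius 3 mm, 20 mm from the axis) rides on the collar: lifted over 0.0155 it passes the crest and turns freely to the end stop; at rest in the notch the lift is about 0.012. Let go elsewhere, it slides off and snaps down.
- plunger_twist (a joint): Twist of the handle in rad, 0 at the start, growing counter-clockwise seen from above. Blocked by the ramp's upright face unless lifted. The end stop is met somewhere between 0.69 and 1.46 rad; the notch leaves the lug about 0.05 rad of play before it. More than 20 N between plunger and stand is too rough: about 0.4 N m of twist at the end stop.
- carriage_knob (a point): Grip centre on the carriage's upright black knob, a round head 18 mm wide and 22 mm tall, reaching 12 mm below and 10 mm above this point, 76 mm above the worktop here. Moves with the carriage.
- carriage (a joint): Travel of the carriage in m along the stand's y axis: 0 at the start, locked there by the pin with about 1.5 mm of play; 0.08 at the far end stop. Needs about 2 N to slide.
- crucible_mid (a point): Centre of the loose beige crucible, 51 mm wide, 40 mm tall. Leave alone.
- ring_mid (a point): Centre of the loose grey steel casting ring, 55 mm wide, 55 mm tall. Leave alone.
- cast_lower_mid (a point): Centre of the loose yellow plaster cast, 53 x 71 x 27 mm. Leave alone.

How it is judged (in metres and radians):
On the way, in this order (a step that is already met when the one before it is completed fails the run):
1. the plunger rests retracted in its notch, let go by the fingers, while the carriage is still at its start (value of joint plunger_lift between 0.0108 and 0.0145 m and value of joint plunger_twist above 0.6 rad and contact force between the fingers and plunger_lift below 0.1 N and value of joint carriage below 0.01 m), for 0.3 s.
2. the carriage is run out to its far end (value of joint carriage above 0.075 m), for 0.2 s.
At the end, for the whole second after the job is handed in: The plunger stays retracted by itself in its rest notch (lift 10.8 to 14.5 mm, twisted more than 0.6 rad), and the carriage stands at rest within 5 mm of the far end of its 80 mm travel (value of joint plunger_lift between 0.0108 and 0.0145 m and value of joint plunger_twist above 0.6 rad and value of joint carriage above 0.075 m and velocity of joint carriage between -0.01 and 0.01 m/s); the robot touches nothing.
It fails at once if the plunger is forced against the collar or the locked carriage with more than 20 N (contact force between plunger_lift and stand above 20 N).
It fails at once if a bystander (crucible, casting ring or loose cast) is moved more than 15 mm (distance of any of crucible_mid, ring_mid, cast_lower_mid from where it was at the start of the episode above 0.015 m).
It also fails if it takes over 64 s, if anything falls off the work surface, if the arm or the gripper's body presses on something with over 40 N, if the wrist force passes 120 N, or if a joint passes its speed limit or range.

## Working session

There is one attempt and no reset: what is moved stays moved. The work goes in short steps, Python scripts to look and compute and a tool call to move; the robot and the scene stay as the last step left them, time stands still between calls to the robot, and variables do not carry over. Pictures are saved under pics/ and viewed, and the job is handed in when it is done.

Besides the shell and the picture viewer there is one more tool, called after ">>>" as name(argument=value, ...) on one line, values as JSON. servo_tool: Moves the arm, as the interface text tells. Its arguments: {"type":"object","properties":{"rows":{"type":"array"},"force":{"type":"number"}},"required":["rows"]}

```bash
mkdir -p pics; ls
cat > h.py <<'E'
import numpy as np, cv2
from scipy.spatial.transform import Rotation as R
from cell import *
def toolT(o):
    T=np.eye(4); T[:3,:3]=R.from_euler('xyz',o['tool_rot'],degrees=True).as_matrix(); T[:3,3]=o['tool_pos']; return T
def c2w(p,o=None):
    return np.array(p['cam_to_world']) if 'cam_to_world' in p else toolT(o)@np.array(p['tool_from_camera'])
def cloud(p,T):
    K=np.array(p['intrinsics']); h,w=p['range_z'].shape
    u,v=np.meshgrid(np.arange(w),np.arange(h))
    x=(u-K[0,2])/K[0,0]; y=(v-K[1,2])/K[1,1]
    rd=np.hypot(x,y); r=rd.copy()
    for _ in range(20): r=rd/(1+p['k1']*r*r)
    s=np.where(rd>0,r/np.maximum(rd,1e-9),1); x=x*s;y=y*s
    z=p['range_z']; P=np.stack([x*z,y*z,z],-1)
    W=P@T[:3,:3].T+T[:3,3]; W[z==0]=np.nan
    return W
def proj(p,T,X):
    K=np.array(p['intrinsics']); q=np.linalg.inv(T)@np.r_[X,1]; x,y=q[0]/q[2],q[1]/q[2]; f=1+p['k1']*(x*x+y*y)
    return K[0,0]*x*f+K[0,2],K[1,1]*y*f+K[1,2]
E
python3 - <<'E'
from h import *
o=get_obs(); print(o, finger_overhang)
for n in ['scene','side','wrist']:
    p=read_camera(n); cv2.imwrite(f'pics/a_{n}.png',p['frame']); W=cloud(p,c2w(p,o))
    print(n,p['k1'])
    for t in ['stand','collar_foot','plunger_grip','carriage_knob','crucible_mid','ring_mid','cast_lower_mid']:
        try:
            for d in cut_out(t,p)[:2]:
                m=d['pixels']; w=W[m]; w=w[~np.isnan(w[:,0])]
                print(t,round(d['score'],2),np.round(d['extent']),m.sum(),np.round(np.percentile(w,[2,50,98],axis=0)*1000) if len(w) else None)
        except Exception as e: print(t,e)
E
```

```text
pics
{'time_s': 0.0, 'qpos': array([ 0.80953806, 18.43969196, -4.01865564, 83.1753087 ,  1.29630393,
       78.54000616, -3.26107792]), 'joint_velocities': array([ 0.00076292, -0.00437704, -0.0581532 ,  0.01496119,  0.08677071,
       -0.05036846,  0.02673399]), 'effort': array([-2.58547143e-04, -4.91284704e+01, -4.03903294e-01, -3.12526345e+01,
       -6.40594075e-02,  4.37659642e-02,  1.61017233e-04]), 'tool_pos': array([ 6.49467488e-01, -4.28290498e-05,  2.32451191e-01]), 'tool_rot': array([-176.85797964,   89.89015783, -176.85561196]), 'force': array([-0.27632952,  0.73951115, -0.16972092]), 'wrist_torque': array([ 0.04714547,  0.04116613, -0.03077184]), 'grip_width': 0.08692164252805192} 0.011
scene -0.028689560150163055
stand 0.81 [283. 233.  97.  66.] 3536 [[462. -53.   1.]
 [528.  27.  24.]
 [627. 216. 103.]]
collar_foot 0.8 [284. 232. 100.  62.] 3505 [[463. -53.   3.]
 [529.  28.  25.]
 [628. 214. 104.]]
plunger_grip 0.76 [273. 215.  14.  19.] 166 [[500.  18.  59.]
 [507.  40.  98.]
 [526.  65. 110.]]
carriage_knob 0.88 [298. 226.  54.  46.] 897 [[503. -31.  24.]
 [570.  13.
[... 1068 characters left out ...]
.  21.] 346 [[ 546. -297.   -1.]
 [ 571. -257.   42.]
 [ 598. -245.   57.]]
cast_lower_mid 0.8 [319. 167.  20.  17.] 232 [[ 416. -332.   -1.]
 [ 441. -296.   12.]
 [ 468. -265.   26.]]
wrist 0.032653384616095016
stand 0.8 [182. 116. 211. 229.] 38798 [[473. -38.   9.]
 [558.  69.  25.]
 [641. 158. 108.]]
stand 0.71 [205. 140. 112. 153.] 12463 [[530. -26.  27.]
 [580.  41.  30.]
 [622.  98.  85.]]
collar_foot 0.63 [180. 114. 212. 228.] 38718 [[473. -38.   9.]
 [558.  70.  26.]
 [641. 158. 108.]]
plunger_grip 0.72 [115. 137.  64.  76.] 2469 [[504.  22.  57.]
 [516.  48. 107.]
 [528.  74. 110.]]
carriage_knob 0.91 [205. 140. 112. 157.] 12709 [[529. -27.  27.]
 [580.  41.  30.]
 [622.  99.  85.]]
```

Run:
```python
import cv2,numpy as np
a=cv2.imread('pics/a_wrist.png'); cv2.imwrite('pics/a_w2.png',cv2.resize(a[0:240,50:310],None,fx=2.3,fy=2.3,interpolation=cv2.INTER_CUBIC))
b=cv2.imread('pics/a_scene.png')[170:300,200:360]; c=cv2.imread('pics/a_side.png')[180:310,190:350]
cv2.imwrite('pics/a_ss.png',cv2.resize(np.vstack([b,c]),None,fx=2.3,fy=2.3,interpolation=cv2.INTER_CUBIC))
```

```text
(no output)
```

View pics/a_w2.png

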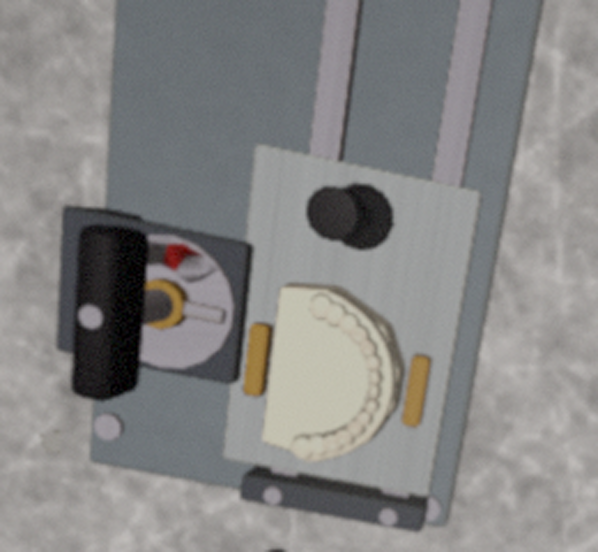

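View pics/a_ss.png

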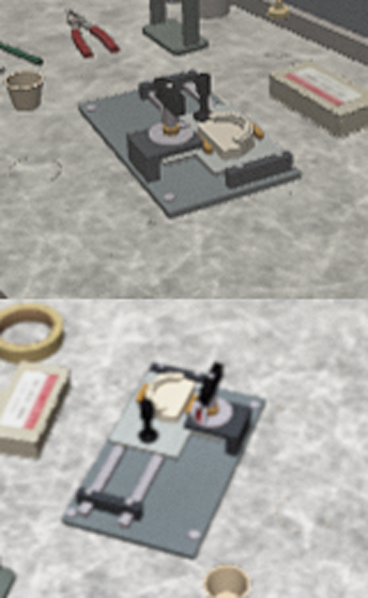

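View pics/a_scene.png

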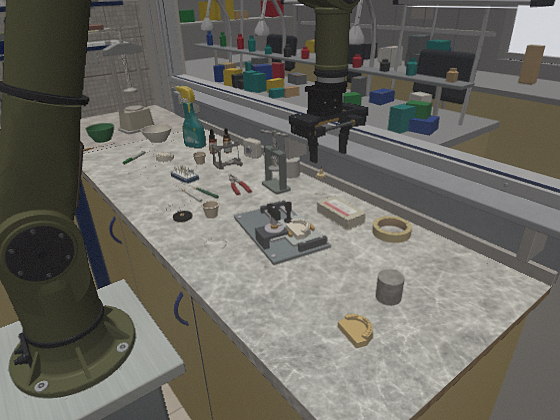

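The wrist view shows the T-handle at about (95,310) of the enlarged crop, the knob head at (330,210), and the red notch floor at (180,255), on the side of the collar where the carriage runs out. Next I'll measure the pose.

Run:
```python
from h import *
o=get_obs()
p=read_camera('wrist'); W=cloud(p,c2w(p,o))*1000
g=cut_out('plunger_grip',p)[0]['pixels']
w=W[g]; w=w[~np.isnan(w[:,0])]; 
from numpy.linalg import eigh
t=w[w[:,2]>104]; print(len(t), np.percentile(t[:,2],[5,50,95]))
r=cv2.minAreaRect(t[:,:2].astype(np.float32)); print('bar rect',r)
c=np.median(t,0); e=eigh(np.cov(t[:,:2].T))[1][:,1]; print('axis ang',np.degrees(np.arctan2(e[1],e[0])),c,t.mean(0))
# knob
sel=(W[...,2]>75)&(W[...,2]<95)&(W[...,0]>545)
k=W[sel]; print('knob',len(k),np.percentile(k,[2,50,98],axis=0), cv2.minEnclosingCircle(k[k[:,2]>82][:,:2].astype(np.float32)))
# base plate
sel=(W[...,2]>8)&(W[...,2]<16); b=W[sel]; print('base',cv2.minAreaRect(b[:,:2].astype(np.float32)))
# red
hsv=cv2.cvtColor(p['frame'],cv2.COLOR_BGR2HSV); red=((hsv[...,0]<8)|(hsv[...,0]>172))&(hsv[...,1]>140)&(hsv[...,2]>60)
vv,uu=np.nonzero(red); 
rr=W[red]; near=np.hypot(rr[:,0]-515,rr[:,1]-48)<60; print('red',near.sum(),rr[near].mean(0),np.percentile(rr[near],[5,95],axis=0))
# carriage top edges
sel=(W[...,2]>27)&(W[...,2]<33); b=W[sel]; print('carr',cv2.minAreaRect(b[:,:2].astype(np.float32)))
```

```text
Traceback (most recent call last):
IndexError: list index out of range
```

```bash
cat > m.py <<'E'
from h import *
o=get_obs(); print(o['tool_pos'],o['tool_rot'])
p=read_camera('wrist'); W=cloud(p,c2w(p,o))*1000
from numpy.linalg import eigh
t=W[(W[...,2]>104)&(W[...,2]<116)&(W[...,0]<560)&(W[...,0]>470)&(W[...,1]>0)&(W[...,1]<100)]; print(len(t), np.percentile(t[:,2],[5,50,95]))
r=cv2.minAreaRect(t[:,:2].astype(np.float32)); print('bar rect',r)
c=np.median(t,0); e=eigh(np.cov(t[:,:2].T))[1][:,1]; print('axis ang',np.degrees(np.arctan2(e[1],e[0])),c,t.mean(0))
sel=(W[...,2]>75)&(W[...,2]<95)&(W[...,0]>545)
k=W[sel]; print('knob',len(k),np.percentile(k,[2,50,98],axis=0), cv2.minEnclosingCircle(k[k[:,2]>82][:,:2].astype(np.float32)))
sel=(W[...,2]>8)&(W[...,2]<16)&(W[...,0]<680); b=W[sel]; print('base',cv2.minAreaRect(b[:,:2].astype(np.float32)))
hsv=cv2.cvtColor(p['frame'],cv2.COLOR_BGR2HSV); red=((hsv[...,0]<8)|(hsv[...,0]>172))&(hsv[...,1]>140)&(hsv[...,2]>60)
rr=W[red]; near=np.hypot(rr[:,0]-515,rr[:,1]-48)<60; print('red',near.sum(),rr[near].mean(0),np.percentile(rr[near],[5,95],axis=0))
sel=(W[...,2]>27)&(W[...,2]<33); b=W[sel]; print('carr',cv2.minAreaRect(b[:,:2].astype(np.float32)))
print(c2w(p,o)[:3,3])
E
python3 m.py
```

```text
[ 6.50012564e-01 -2.17132496e-05  2.33582058e-01] [-18.732434    89.99544969 -18.73289141]
1545 [105.61288151 109.30139156 110.88795432]
bar rect ((512.57373046875, 47.703704833984375), (56.304046630859375, 14.301451683044434), 79.03347778320312)
axis ang 78.94272316714536 [514.1507821   49.94231869 109.30139156] [514.01945822  49.18695228 108.92720626]
knob 469 [[577.2160151   72.20710796  77.07639581]
 [585.59676763  79.69372365  85.83828755]
 [593.32247022  87.72375145  87.19969533]] ((584.9027099609375, 79.87850189208984), 8.798104286193848)
base ((554.8729248046875, 67.62809753417969), (224.81491088867188, 165.7477264404297), 79.00458526611328)
red 77 [522.71111394  65.82893618  64.47423848] [[519.51125711  62.28308516  57.07025107]
 [526.10915045  68.65439549  67.5994145 ]]
carr ((677.3668823242188, 43.622886657714844), (224.52293395996094, 398.2479553222656), 89.86368560791016)
[0.64969653 0.07241569 0.38472546]
```

```bash
cat > m2.py <<'E'
from h import *
o=get_obs()
a=np.radians(79); ey=np.array([np.cos(a),np.sin(a)]); ex=np.array([ey[1],-ey[0]])
for n in ['wrist','scene','side']:
    p=read_camera(n); W=cloud(p,c2w(p,o))*1000
    D=W[...,:2]-np.array([512.6,47.7]); S=np.stack([D@ex,D@ey,W[...,2]],-1)  # stand axes about measured plunger
    near=(np.abs(S[...,0])<200)&(np.abs(S[...,1])<300)
    def q(m,s): 
        m=m&near; print(n,s,m.sum(),np.round(np.percentile(S[m],[0.5,5,50,95,99.5],axis=0)[:, :],1).tolist() if m.sum() else '')
    q((S[...,2]>9)&(S[...,2]<15)&(S[...,0]>-70)&(S[...,0]<160),'base')
    q((S[...,2]>44)&(S[...,2]<52)&(np.hypot(S[...,0],S[...,1])<60),'bracket48')
    q((S[...,2]>103)&(S[...,2]<114)&(np.hypot(S[...,0],S[...,1])<60),'bartop')
    q((S[...,2]>75)&(S[...,2]<92)&(S[...,0]>50),'knob')
    q((S[...,2]>25)&(S[...,2]<34)&(S[...,0]>10)&(S[...,0]<150),'carr')
    q((S[...,2]>60)&(S[...,2]<82)&(np.hypot(S[...,0],S[...,1])<45),'collar')
    q((S[...,2]>-4)&(S[...,2]<4),'table')
    print(np.round(proj(p,c2w(p,o),np.r_[512.6,47.7,110]/1000)))
E
python3 m2.py
```

```text
wrist base 16592 [[-43.7, -82.4, 9.7], [-37.2, -71.2, 10.5], [12.7, 75.7, 11.9], [115.6, 121.8, 13.3], [118.8, 134.7, 14.3]]
wrist bracket48 2518 [[-42.9, -38.0, 44.0], [-41.2, -26.4, 44.3], [13.4, -1.3, 47.8], [51.6, 26.9, 51.8], [58.7, 28.1, 52.0]]
wrist bartop 1582 [[-6.6, -26.6, 103.3], [-5.4, -23.3, 104.9], [1.7, 2.4, 109.2], [6.5, 25.2, 110.8], [7.0, 27.7, 111.6]]
wrist knob 470 [[56.3, 37.1, 75.5], [58.1, 38.5, 79.9], [65.6, 45.7, 85.9], [72.8, 52.7, 87.2], [73.4, 54.0, 87.8]]
wrist carr 8411 [[20.6, -79.8, 26.3], [24.5, -71.1, 28.5], [75.6, 18.5, 29.9], [106.4, 60.9, 33.1], [108.9, 64.2, 33.9]]
wrist collar 477 [[-4.1, -8.3, 60.1], [-0.1, -4.1, 60.4], [4.8, 14.5, 66.3], [14.8, 22.8, 78.0], [17.2, 23.5, 81.2]]
wrist table 56866 [[-138.9, -265.8, -2.2], [-128.8, -225.6, -1.5], [69.8, -39.6, -0.2], [188.8, 121.8, 1.1], [198.6, 148.6, 2.0]]
[ 90. 137.]
scene base 1215 [[-45.1, -88.9, 9.1], [-42.4, -84.9, 9.4], [-1.1, -2.4, 11.1], [95.8, 172.6, 13.3], [152.3, 287.8, 14.9]]
scene bracket48 281 [[-43.9, -36.9, 44.1], [-41.9, -30.6, 44.6], [-16.2, -12.3, 47.7], [46.0, 20.0, 51.6], [5
[... 809 characters left out ...]
[-42.9, -22.2, 44.5], [-18.5, 11.7, 47.5], [47.6, 30.5, 51.3], [57.0, 33.0, 51.9]]
side bartop 71 [[-8.8, -21.5, 103.4], [-7.9, -19.5, 104.2], [-2.5, 7.6, 108.4], [3.6, 28.3, 110.8], [5.1, 31.9, 111.2]]
side knob 81 [[55.8, 38.7, 75.7], [57.0, 41.4, 76.4], [150.5, 269.7, 83.4], [167.5, 281.6, 89.0], [172.4, 282.0, 91.6]]
side carr 710 [[19.0, -294.2, 25.1], [25.4, -78.4, 25.7], [68.5, 38.7, 29.4], [107.2, 162.4, 33.5], [134.1, 164.9, 33.9]]
side collar 36 [[-6.9, -0.1, 60.1], [-6.5, 2.5, 60.3], [-0.1, 18.6, 64.8], [12.5, 26.4, 76.6], [14.8, 29.4, 80.3]]
side table 14667 [[-198.6, -295.7, -3.9], [-185.1, -261.3, -3.4], [-49.4, 65.2, -0.7], [179.3, 283.7, 2.6], [197.4, 298.4, 3.8]]
[282. 212.]
```

```bash
cat > ov.py <<'E'
from h import *
import sys
o=get_obs()
def draw(n,c,yaw,out,box,f):
    a=np.radians(yaw); ey=np.array([np.cos(a),np.sin(a)]); ex=np.array([ey[1],-ey[0]])
    p=read_camera(n); T=c2w(p,o); im=cv2.resize(p['frame'],None,fx=f,fy=f,interpolation=cv2.INTER_CUBIC)
    def P(x,y,z):
        w=np.r_[np.array(c)+ex*(x+45)+ey*(y+50),z]/1000
        u,v=proj(p,T,w); return (int(round((u+.5)*f)),int(round((v+.5)*f)))
    def L(pts,col): cv2.polylines(im,[np.array([P(*q) for q in pts],np.int32)],False,col,1,cv2.LINE_AA)
    L([(-82.5,-135,12),(82.5,-135,12),(82.5,135,12),(-82.5,135,12),(-82.5,-135,12)],(0,255,0))
    t=np.linspace(0,2*np.pi,60)
    L([(-45+25.5*np.cos(k),-50+25.5*np.sin(k),48) for k in t],(255,0,0))
    L([(-45+25.5*np.cos(k),-50+25.5*np.sin(k),67) for k in t],(0,255,255))
    L([(-45,-50,48),(-45,-50,110)],(255,0,255))
    L([(-52,-78,110),(-38,-78,110),(-38,-22,110),(-52,-22,110),(-52,-78,110)],(255,255,0))
    x0,y0,x1,y1=[int(k*f) for k in box]; cv2.imwrite(out,im[y0:y1,x0:x1])
draw('wrist',(512.6,47.7),79,'pics/ov1.png',(50,0,310,240),2.4)
draw('side',(512.6,47.7),79,'pics/ov2.png',(200,190,330,310),5)
draw('scene',(512.6,47.7),79,'pics/ov3.png',(220,180,350,290),5)
E
python3 ov.py
```

```text
(no output)
```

View pics/ov1.png

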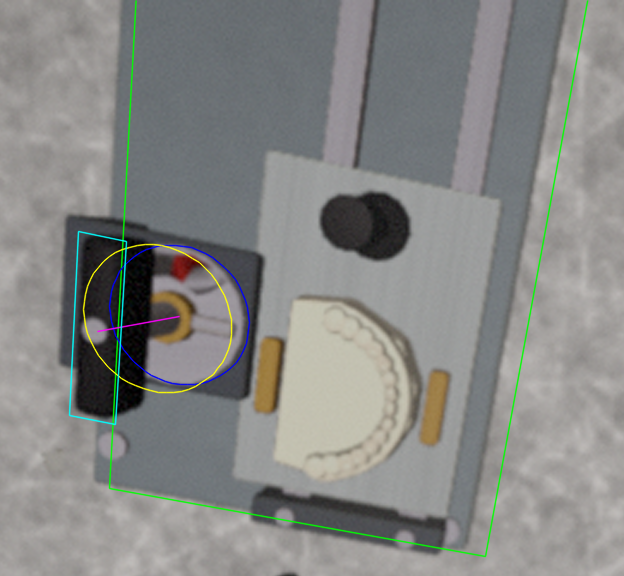

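View pics/ov2.png

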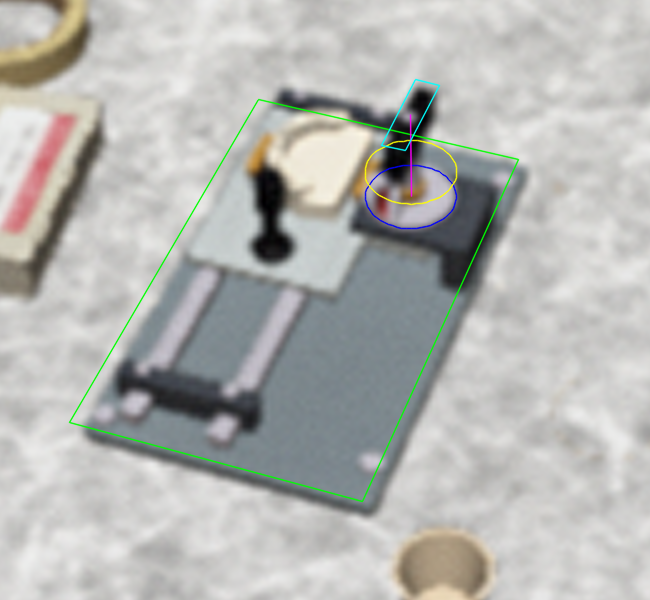

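View pics/ov3.png

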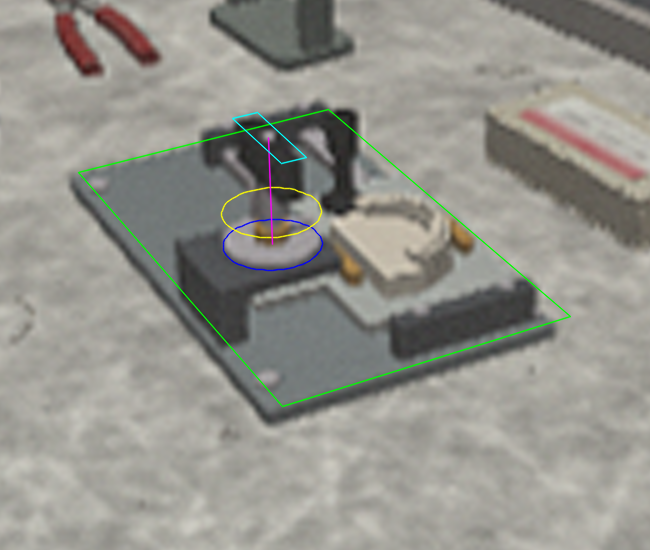

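Run:
```python
from h import *
o=get_obs();T=toolT(o); print(np.round(T,3)); p=read_camera('wrist'); print(np.round(p['tool_from_camera'],3), p['intrinsics'])
```

```text
[[ 0.    -0.     1.     0.65 ]
 [-0.     1.     0.    -0.   ]
 [-1.    -0.     0.     0.234]
 [ 0.     0.     0.     1.   ]]
[[-0.001 -0.264  0.965 -0.151]
 [-0.    -0.965 -0.264  0.072]
 [ 1.    -0.     0.001 -0.   ]
 [ 0.     0.     0.     1.   ]] [[368.08264164   0.         277.95129004]
 [  0.         368.08264164 203.86652286]
 [  0.           0.           1.        ]]
```

>>> servo_tool(rows=[-35,-5,0,0,0,-70,-10,0,0,0,-105,-15,0,0,0,-137,-22,0,0,0,-137,-22,0,0,0,-137,-22,0,0,0,-137,-22,0,0,0,-137,-22,0,0,0])

```text
time_s: 2.37
tool_pos: [0.5142, -0.0216, 0.2339]
tool_rot: [8.7, 89.9, 8.8]
force: [0.0, -0.3, -0.2]
grip_width: 0.087
```

```bash
python3 m.py; sed -i "s/^draw('si.*//;s/^draw('sc.*//;s/^draw('wr.*/draw('wrist',(512.6,47.7),79,'pics\/ov4.png',(150,80,470,330),2.4)/" ov.py; python3 ov.py
```

```text
[ 0.51415076 -0.02162208  0.2339009 ] [ 8.74768949 89.93294211  8.78158186]
1473 [106.64987933 109.41656066 110.87734208]
bar rect ((511.5611267089844, 47.69947814941406), (55.489715576171875, 14.553330421447754), 77.59019470214844)
axis ang 78.37279351196345 [511.96696288  48.69514778 109.41656066] [511.83256668  48.61327489 109.20718151]
knob 529 [[575.97622908  71.69278924  76.64618546]
 [583.43003601  79.78561806  85.87512594]
 [592.01452173  88.06237867  87.36467478]] ((584.4873657226562, 79.9945297241211), 9.162245750427246)
base ((551.9246826171875, 56.37644577026367), (202.19290161132812, 165.72067260742188), 78.69482421875)
red 17 [524.16715583  64.0593824   66.03516737] [[523.09311412  61.87261294  64.67061074]
 [525.76605828  65.8010702   67.37674289]]
carr ((646.23193359375, 28.770431518554688), (255.48812866210938, 159.7212371826172), 0.9587095379829407)
[0.51362783 0.05078446 0.385059  ]
```

View pics/ov4.png

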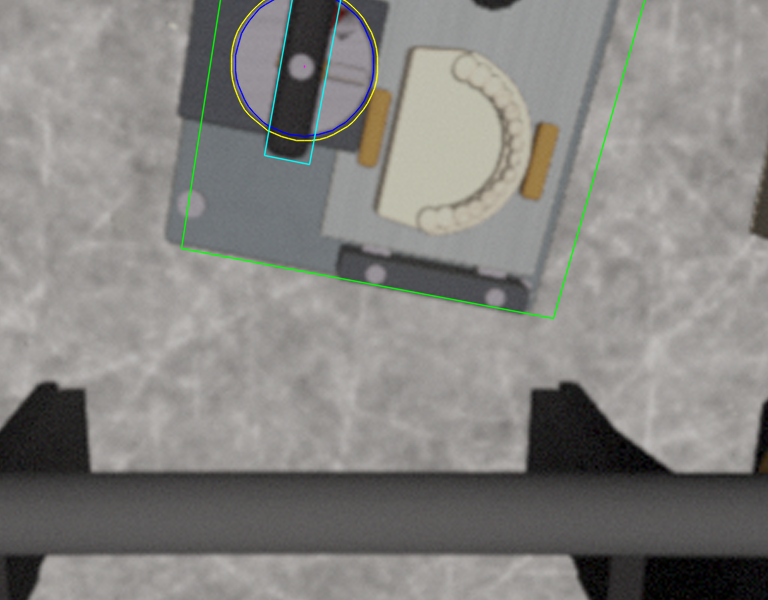

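Run:
```python
from h import *
for i in range(5):
    o=get_obs(); print(np.round(o['tool_pos']*1000,2), np.round(o['force'],2), np.round(o['joint_velocities'],2)); read_camera('side')
```

```text
[513.98 -21.62 233.48] [ 0.08  0.6  -0.27] [ 0.06  0.11 -0.11  0.28 -0.03  0.12 -0.04]
[513.83 -21.68 233.36] [-0.8  -0.62 -0.09] [ 0.09 -0.02  0.17  0.32  0.01  0.07  0.02]
[513.67 -21.74 233.32] [ 0.55  0.69 -0.47] [ 0.04 -0.17  0.    0.28  0.01  0.1  -0.  ]
[513.53 -21.79 233.31] [-0.25  0.07 -0.06] [ 0.08 -0.38 -0.03  0.22 -0.06  0.1   0.02]
[513.38 -21.85 233.3 ] [ 0.21  0.02 -0.26] [ 0.08 -0.35 -0.06  0.41 -0.06 -0.03  0.07]
```

>>> servo_tool(rows=[0,35,0,-6,0.2,0,69,0,-11.3,0.4,0,69,-40,-11.3,0.5,0,69,-75,-11.3,0.5,0,69,-110,-11.3,0.5,0,69,-110,-11.3,0.5,0,69,-110,-11.3,0.5,0,69,-110,-11.3,0.5,0,69,-110,-11.3,0.5])

```text
time_s: 3.47
tool_pos: [0.5151, 0.0471, 0.1263]
tool_rot: [17.2, 89.7, 5.9]
force: [-0.1, -0.8, -0.2]
grip_width: 0.0447
```

Run:
```python
from h import *
for i in range(6):
    o=get_obs(); print(np.round(o['tool_pos']*1000,2), np.round(o['force'],2), np.round(o['joint_velocities'],2),np.round(o['grip_width'],3)); 
    p=read_camera(['side','wrist'][i%2])
    cv2.imwrite('pics/b_%d.png'%(i%2),p['frame'] if i%2 else cv2.resize(p['frame'][150:330,170:350],None,fx=3,fy=3))
T=toolT(o);print(np.round(T,3), np.degrees(np.arctan2(T[1,2],T[0,2])))
```

```text
[515.05  47.13 126.31] [-0.09 -0.83 -0.21] [ 0.15 -0.34  0.07  0.13 -0.03 -0.24  0.01] 0.045
[514.97  47.07 126.27] [-0.23 -0.62 -0.66] [ 0.05 -0.08  0.04  0.67  0.15 -0.25  0.01] 0.044
[514.7   47.09 125.97] [ 0.03  0.58 -0.88] [ 0.01  0.2   0.04  0.65  0.13 -0.19 -0.08] 0.044
[514.37  47.04 125.57] [0.06 0.1  1.18] [-0.22  0.22 -0.    0.66  0.02 -0.25 -0.13] 0.043
[514.05  46.97 125.18] [-0.27  0.04  0.33] [-0.07  0.4  -0.05  0.64 -0.11 -0.07  0.05] 0.044
[513.73  46.99 124.79] [-0.44  1.06  0.94] [-0.06  0.43 -0.17  0.49 -0.17 -0.15  0.04] 0.044
[[ 0.002  0.196  0.981  0.514]
 [ 0.     0.981 -0.196  0.047]
 [-1.     0.001  0.002  0.125]
 [ 0.     0.     0.     1.   ]] -11.30914129420496
```

View pics/b_0.png

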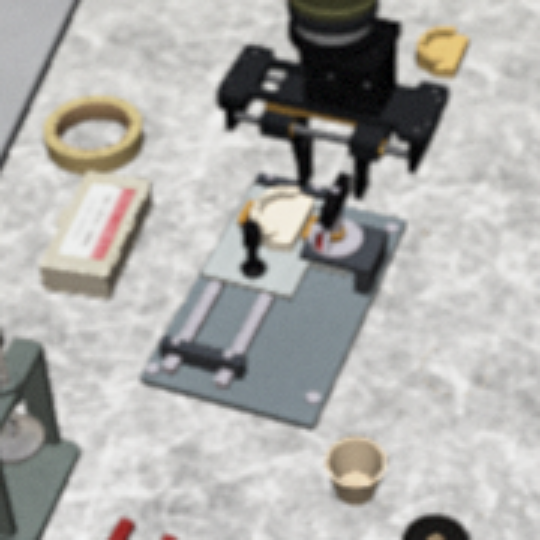

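View pics/b_1.png

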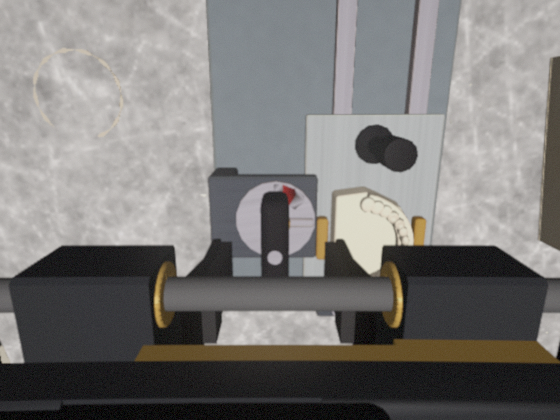

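>>> servo_tool(rows=[-1,1,-16,0,0.5,-1,1,-32,0,0.5,-1,1,-32,0,0.5,-1,1,-32,0,0.5,-1,1,-32,0,0.5,-1,1,-32,0,0.5,-1,1,-32,0,0.5,-1,1,-32,0,0.5,-1,1,-32,0,0.5,-1,1,-32,0,0.5], force=5)

```text
time_s: 4.6
tool_pos: [0.5122, 0.048, 0.0919]
tool_rot: [8.2, 90.0, -3.1]
force: [0.4, 0.1, 0.5]
grip_width: 0.0434
```

>>> servo_tool(rows=[0,0,0,0,0.65,0,0,0,0,0.7,0,0,0,0,0.75,0,0,0,0,0.78,0,0,0,0,0.8,0,0,0,0,0.82,0,0,0,0,0.84,0,0,0,0,0.84], force=5)

```text
time_s: 5.27
tool_pos: [0.512, 0.048, 0.0916]
tool_rot: [-36.5, 90.0, -47.8]
force: [0.4, -0.7, 0.1]
grip_width: 0.0151
```

Run:
```python
from h import *
for i in range(2):
    o=get_obs(); print(np.round(o['tool_pos']*1000,2), np.round(o['force'],2), np.round(o['wrist_torque'],2),np.round(o['grip_width'],4)); 
    p=read_camera(['side','wrist'][i%2])
    cv2.imwrite('pics/c_%d.png'%(i%2),p['frame'] if i%2 else cv2.resize(p['frame'][150:330,170:350],None,fx=3,fy=3))
```

```text
[512.02  47.98  91.56] [ 0.45 -0.66  0.08] [ 0.03  0.03 -0.1 ] 0.0151
[512.04  47.95  91.59] [ 0.7  -0.27 -0.45] [-0.06 -0.09  0.  ] 0.0149
```

View pics/c_1.png

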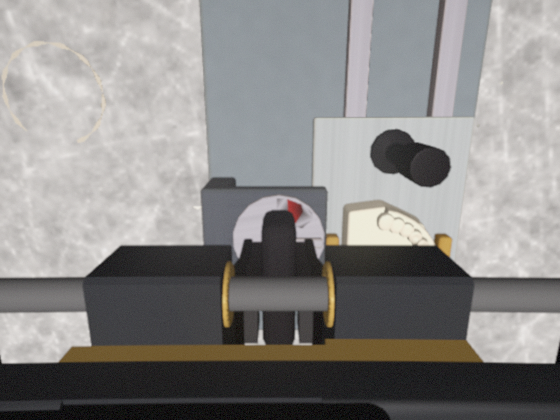

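View pics/c_0.png

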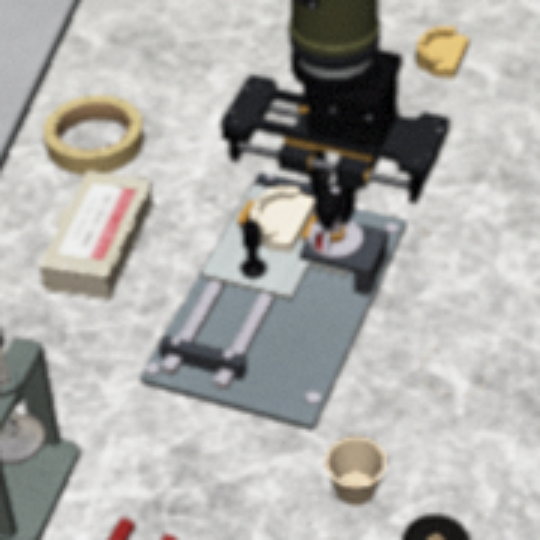

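>>> servo_tool(rows=[0,0,0,0,0.88,0,0,0,0,0.92,0,0,0,0,1,0,0,0,0,1,0,0,0,0,1], force=10)

```text
time_s: 5.78
tool_pos: [0.5122, 0.0479, 0.0916]
tool_rot: [7.5, 90.0, -3.8]
force: [1.1, -0.7, -1.0]
grip_width: 0.014
```

>>> servo_tool(rows=[0,0,0,0,1,0,0,0,0,1,0,0,0,0,1], force=30)

```text
time_s: 6.03
tool_pos: [0.5122, 0.0479, 0.0916]
tool_rot: [0.2, 90.0, -11.1]
force: [2.0, 0.2, -2.1]
grip_width: 0.0138
```

```bash
cat > s.py <<'E'
from h import *
o=get_obs();T=toolT(o); print(o['time_s'],np.round(o['tool_pos']*1000,2), np.round(o['force'],2), np.round(o['wrist_torque'],2),np.round(o['grip_width'],4),'yaw',np.degrees(np.arctan2(T[1,2],T[0,2])))
E
python3 s.py
```

```text
6.0333 [512.22  47.93  91.62] [ 2.05  0.18 -2.09] [-0.06 -0.39 -0.02] 0.0138 yaw -11.299549400683185
```

>>> servo_tool(rows=[0,0,2,0,1,0,0,4,0,1,0,0,6,0,1,0,0,8,0,1,0,0,10,0,1,0,0,10,0,1,0,0,10,0,1,0,0,10,0,1])

```text
time_s: 6.7
tool_pos: [0.5121, 0.0479, 0.1015]
tool_rot: [-3.3, 90.0, -14.6]
force: [5.0, 0.2, -6.6]
grip_width: 0.0135
```

```bash
python3 s.py
```

```text
6.7 [512.1   47.93 101.49] [ 5.03  0.19 -6.55] [-0.06 -1.12  0.01] 0.0135 yaw -11.301758376540674
```

>>> servo_tool(rows=[0.3,0,2,0,1,0.6,0,4,0,1,0.8,0,5.5,0,1,0.8,0,6.5,0,1,0.8,0,7,0,1,0.8,0,7,0,1,0.8,0,7,0,1,0.8,0,7,0,1])

```text
time_s: 7.37
tool_pos: [0.5123, 0.0479, 0.1083]
tool_rot: [-161.6, 89.9, -172.9]
force: [2.1, -0.9, -9.4]
grip_width: 0.0137
```

```bash
python3 s.py;  python3 - <<'E'
from h import *
for i in range(2):
    p=read_camera(['side','wrist'][i%2])
    cv2.imwrite('pics/d_%d.png'%(i%2),p['frame'] if i%2 else cv2.resize(p['frame'][180:280,230:330],None,fx=5,fy=5))
E
```

```text
7.3667 [512.25  47.93 108.27] [ 2.09 -0.91 -9.43] [-0.05 -0.52  0.03] 0.0137 yaw -11.300911655718288
```

View pics/d_0.png

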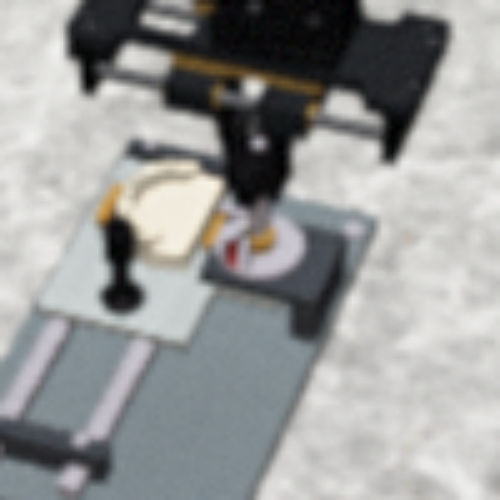

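View pics/d_1.png

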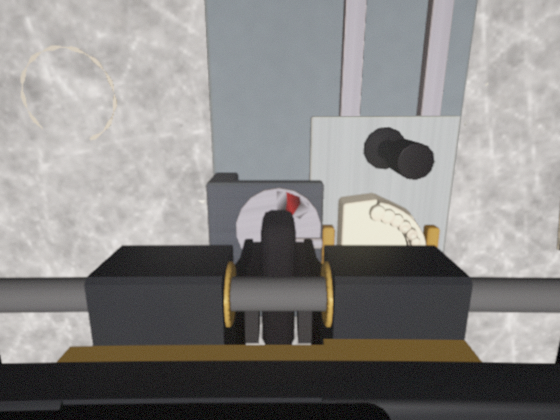

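Run:
```python
import cv2
a=cv2.imread('pics/d_1.png')[180:270,230:330]; cv2.imwrite('pics/d_2.png',cv2.resize(a,None,fx=6,fy=6,interpolation=cv2.INTER_CUBIC))
```

```text
(no output)
```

View pics/d_2.png

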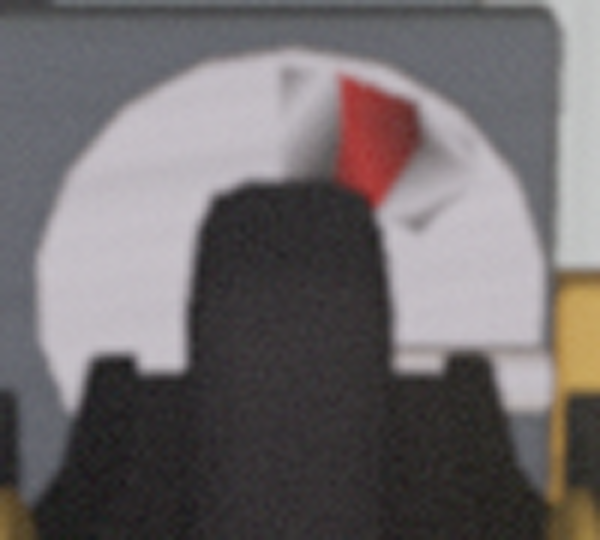

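```bash
cat > ang.py <<'E'
from h import *
o=get_obs(); p=read_camera('wrist'); W=cloud(p,c2w(p,o))*1000
c=np.array([512.25,47.93])
hsv=cv2.cvtColor(p['frame'],cv2.COLOR_BGR2HSV)
red=((hsv[...,0]<8)|(hsv[...,0]>172))&(hsv[...,1]>140)&(hsv[...,2]>60)
D=W[...,:2]-c; r=np.hypot(D[...,0],D[...,1]); a=(np.degrees(np.arctan2(D[...,1],D[...,0]))+11.3)
m=red&(r<30); print('red n',m.sum(),'ang',np.percentile(a[m],[2,10,50,90,98]),'r',np.percentile(r[m],[2,50,98]),'z',np.percentile(W[m][:,2],[5,50,95]))
# ring height profile by angle
for lo in range(-20,181,4):
    m=(r>16)&(r<25)&(a>=lo)&(a<lo+4)&(W[...,2]<90)
    if m.sum()>2: print(lo,m.sum(),np.round(np.median(W[m][:,2]),1),np.round(np.percentile(W[m][:,2],[10,90]),1))
E
python3 ang.py
```

```text
red n 141 ang [62.12564917 63.80391822 69.86259362 75.75608029 77.09832369] r [16.44969332 20.92407718 23.57450592] z [58.87050811 65.59482152 66.72194966]
-16 13 51.2 [50.9 52.5]
-12 32 51.8 [51.1 52.5]
-8 41 52.2 [51.4 74.5]
-4 51 52.4 [51.  75.7]
0 59 52.2 [51.3 75.4]
4 67 72.4 [51.4 75.2]
8 45 51.9 [51.  72.9]
12 36 51.8 [50.8 52.6]
16 33 51.8 [51.  52.3]
20 33 51.7 [50.8 52.4]
24 37 51.9 [51.1 52.6]
28 39 51.6 [50.8 52.5]
32 20 51.7 [49.8 52.8]
36 13 50.9 [47.9 52.7]
40 17 54.7 [48.8 63.2]
44 44 63.7 [51.4 64.7]
48 47 65.0 [51.6 66.2]
52 51 65.4 [51.4 67.1]
56 53 67.0 [51.  68.1]
60 75 65.7 [50.9 67.3]
64 59 64.8 [51.1 66.3]
68 61 64.2 [46.5 66.1]
72 67 62.7 [12.5 66.4]
76 61 61.4 [12.6 66.4]
80 66 63.6 [12.4 77. ]
84 76 65.8 [12.  76.9]
88 74 67.1 [12.4 77.5]
92 44 52.3 [11.9 76.6]
96 48 51.5 [12.1 52.4]
100 51 51.6 [12.  52.6]
104 48 51.8 [12.2 52.7]
108 42 51.7 [12.1 52.7]
112 40 51.7 [51.  52.5]
116 41 52.1 [50.8 52.8]
120 34 51.9 [51.1 52.4]
124 36 51.9 [51.2 52.6]
128 35 51.8 [50.9 52.7]
132 38 51.8 [51.1 52.6]
136 35 51.7 [51.  52.4]
140 35 51.8 [51.  52.6]
144 37 51.8 [51.1 52.4]
148 35 51.9 [51.1 52.6]
152 37 51.8 [51.  52.4]
156 36 52.1 [51.3 52.7]
160 29 51.8 [51.  52.5]
164 40 52.0 [51.1 52.7]
168 32 51.9 [51.2 52.8]
172 34 51.7 [51.1 52.6]
176 35 52.0 [50.9 52.7]
180 31 51.7 [51.1 52.3]
```

>>> servo_tool(rows=[0,0,0,4,1,0,0,0,8,1,0,0,0,12,1,0,0,0,16,1,0,0,0,20,1,0,0,0,24,1,0,0,0,28,1,0,0,0,32,1,0,0,0,32,1,0,0,0,32,1])

```text
time_s: 8.35
tool_pos: [0.512, 0.0479, 0.1082]
tool_rot: [164.6, 89.9, -174.9]
force: [0.9, 0.2, -9.2]
grip_width: 0.0138
```

```bash
python3 s.py
```

```text
8.35 [512.01  47.91 108.21] [ 0.93  0.21 -9.17] [-0.1  -0.11  0.03] 0.0138 yaw 20.589751003519883
```

>>> servo_tool(rows=[0,0,0.2,4,1,0,0,0.2,8,1,0,0,0.2,12,1,0,0,0.2,16,1,0,0,0.2,20,1,0,0,0.2,24,1,0,0,0.2,28,1,0,0,0.2,28,1,0,0,0.2,28,1])

```text
time_s: 9.1
tool_pos: [0.5119, 0.0478, 0.1084]
tool_rot: [140.0, 89.9, -171.4]
force: [-1.0, -1.0, -9.2]
grip_width: 0.0138
```

```bash
python3 s.py
python3 - <<'E'
from h import *
p=read_camera('wrist'); cv2.imwrite('pics/e.png',p['frame'])
E
python3 s.py
```

```text
9.1 [511.87  47.77 108.35] [-1.03 -0.97 -9.19] [-0.09  0.15 -0.01] 0.0138 yaw 48.518533138744914
9.15 [511.87  47.76 108.35] [ -0.89  -0.65 -10.  ] [-0.13  0.27 -0.02] 0.0137 yaw 48.53496026583639
```

View pics/e.png

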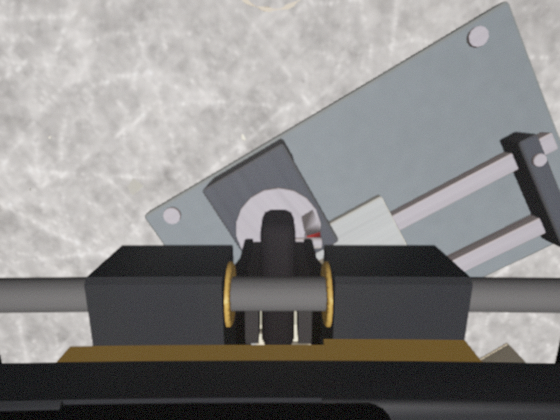

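>>> servo_tool(rows=[0,0,0,1,1,0,0,0,2,1,0,0,0,3,1,0,0,0,4,1,0,0,0,5,1,0,0,0,5,1,0,0,0,5,1])

```text
time_s: 9.73
tool_pos: [0.512, 0.0477, 0.1084]
tool_rot: [136.8, 89.9, -169.5]
force: [-4.1, -1.8, -9.1]
grip_width: 0.014
```

```bash
python3 s.py
```

```text
9.7333 [511.96  47.74 108.39] [-4.13 -1.77 -9.07] [-0.3   1.13  0.01] 0.014 yaw 53.69022489248255
```

>>> servo_tool(rows=[0,0,0,1,1,0,0,0,2,1,0,0,0,2,1,0,0,0,2,1])

```text
time_s: 10.07
tool_pos: [0.512, 0.0478, 0.1084]
tool_rot: [136.4, 89.9, -167.9]
force: [-5.2, -0.7, -10.7]
grip_width: 0.0132
```

```bash
python3 s.py
```

```text
10.0667 [511.98  47.75 108.43] [ -5.18  -0.75 -10.66] [-0.33  1.21 -0.  ] 0.0132 yaw 55.725489436803564
```

>>> servo_tool(rows=[0,0,0,1,1,0,0,0,1,1,0,0,0,1,1])

```text
time_s: 10.32
tool_pos: [0.512, 0.0477, 0.1084]
tool_rot: [134.9, 89.9, -168.4]
force: [-5.4, -1.9, -9.2]
grip_width: 0.0138
```

```bash
python3 s.py
```

```text
10.3167 [511.98  47.72 108.42] [-5.45 -1.91 -9.22] [-0.41  1.15  0.02] 0.0138 yaw 56.72314270930235
```

>>> servo_tool(rows=[-0.4,0,0,0.5,1,-0.8,0,0,1,1,-0.8,0,0,1,1,-0.8,0,0,1,1,-0.8,0,0,1,1])

```text
time_s: 10.73
tool_pos: [0.5119, 0.0478, 0.1088]
tool_rot: [164.5, 90.0, -137.8]
force: [-4.1, -1.2, -9.1]
grip_width: 0.0138
```

```bash
python3 s.py
```

```text
10.7333 [511.89  47.78 108.76] [-4.13 -1.16 -9.07] [-0.51  0.97 -0.  ] 0.0138 yaw 57.69633926310042
```

>>> servo_tool(rows=[0,0,0,0.5,1,0,0,0,1,1,0,0,0,1,1,0,0,0,1,1])

```text
time_s: 11.07
tool_pos: [0.5119, 0.0478, 0.1087]
tool_rot: [169.2, 90.0, -132.1]
force: [-4.5, -2.8, -9.8]
grip_width: 0.0137
```

```bash
python3 s.py; python3 ang.py | head -1
```

```text
11.0667 [511.9   47.75 108.75] [-4.51 -2.82 -9.76] [-0.59  1.01  0.02] 0.0137 yaw 58.72360636604025Traceback (most recent call last):
  File "ang.py", line 7, in <module>
    m=red&(r<30); print('red n',m.sum(),'ang',np.percentile(a[m],[2,10,50,90,98]),'r',np.percentile(r[m],[2,50,98]),'z',np.percentile(W[m][:,2],[5,50,95]))
                                              ~~~~~~~~~~~~~^^^^^^^^^^^^^^^^^^^^^^
    return _quantile_unchecked(
        a, q, axis, out, overwrite_input, method, keepdims, weights)
    return _ureduce(a,
                    func=_quantile_ureduce_func,
    ...<5 lines>...
                    overwrite_input=overwrite_input,
                    method=method)
    r = func(a, **kwargs)
    result = _quantile(arr,
                       quantiles=q,
    ...<2 lines>...
                       out=out,
                       weights=wgt)
    slices_having_nans = np.isnan(arr[-1, ...])
                                  ~~~^^^^^^^^^
IndexError: index -1 is out of bounds for axis 0 with size 0
```

>>> servo_tool(rows=[0,0,0,0.5,1,0,0,0,1,1,0,0,0,1,1,0,0,0,1,1])

```text
time_s: 11.45
tool_pos: [0.5119, 0.0478, 0.1088]
tool_rot: [166.8, 90.0, -133.5]
force: [-4.6, -1.4, -9.2]
grip_width: 0.0139
```

```bash
python3 s.py
```

```text
11.45 [511.91  47.76 108.77] [-4.56 -1.43 -9.16] [-0.53  1.04  0.03] 0.0139 yaw 59.72243530342595
```

>>> servo_tool(rows=[0,0,0,0.5,1,0,0,0,1,1,0,0,0,1,1,0,0,0,1,1])

```text
time_s: 11.78
tool_pos: [0.5119, 0.0478, 0.1088]
tool_rot: [165.9, 90.0, -133.4]
force: [-4.8, -3.4, -8.5]
grip_width: 0.0136
```

```bash
python3 s.py
python3 - <<'E'
from h import *
p=read_camera('wrist'); cv2.imwrite('pics/f.png',cv2.resize(p['frame'][180:270,230:360],None,fx=6,fy=6,interpolation=cv2.INTER_CUBIC))
E
```

```text
11.7833 [511.92  47.76 108.78] [-4.8  -3.41 -8.46] [-0.54  1.01 -0.08] 0.0136 yaw 60.71856196933879
```

View pics/f.png

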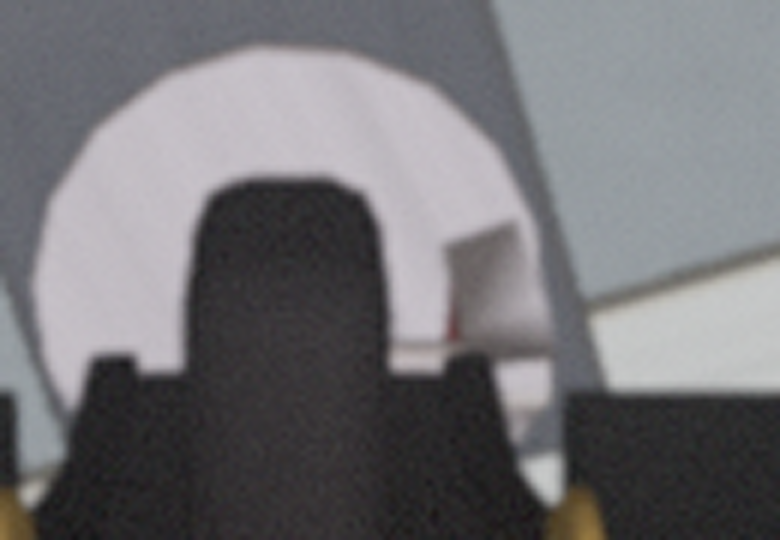

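>>> servo_tool(rows=[0,0,0,0.5,1,0,0,0,1,1,0,0,0,1,1,0,0,0,1,1])

```text
time_s: 12.17
tool_pos: [0.5119, 0.0477, 0.1088]
tool_rot: [165.6, 90.0, -132.7]
force: [-4.1, -2.5, -8.7]
grip_width: 0.0139
```

```bash
python3 s.py
python3 - <<'E'
from h import *
for i in range(5):
    read_camera('side'); o=get_obs(); print(np.round(o['force'],1),np.round(o['wrist_torque'],2),np.round(o['qpos'][6],2),np.round(o['effort'][6],3))
E
```

```text
12.1667 [511.95  47.72 108.75] [-4.13 -2.48 -8.67] [-0.58  0.98 -0.06] 0.0139 yaw 61.70902808950218
[-3.9 -3.2 -8.4] [-0.6   1.04 -0.08] 51.66 0.086
[-4.7 -3.3 -9.3] [-0.65  1.02 -0.05] 51.66 0.085
[-4.7 -2.7 -9.7] [-0.61  1.04 -0.07] 51.66 0.084
[-4.2 -2.7 -9.6] [-0.6   1.01 -0.07] 51.66 0.084
[-4.9 -1.4 -9.5] [-0.58  1.08 -0.04] 51.66 0.084
```

>>> servo_tool(rows=[0,0,0,0.5,1,0,0,0,0.8,1,0,0,0,0.8,1,0,0,0,0.8,1])

```text
time_s: 12.75
tool_pos: [0.512, 0.0477, 0.1087]
tool_rot: [175.7, 90.0, -121.8]
force: [-3.8, -2.9, -9.1]
grip_width: 0.0137
```

```bash
python3 s.py
python3 - <<'E'
from h import *
for i in range(5):
    read_camera('side'); o=get_obs(); print(np.round(o['force'],1),np.round(o['wrist_torque'],2),np.round(o['qpos'][6],2),np.round(o['effort'][6],3))
E
```

```text
12.75 [511.97  47.69 108.74] [-3.75 -2.86 -9.08] [-0.62  0.99 -0.06] 0.0137 yaw 62.49674288885936
[-4.7 -2.8 -9.8] [-0.63  1.06 -0.09] 52.44 0.142
[-3.5 -2.9 -9. ] [-0.61  1.02 -0.17] 52.44 0.141
[-3.9 -3.3 -9.5] [-0.6   1.03 -0.13] 52.45 0.141
[ -4.5  -2.8 -10.7] [-0.68  1.   -0.17] 52.44 0.141
[-4.4 -3.  -9.6] [-0.59  0.99 -0.21] 52.44 0.141
```

>>> servo_tool(rows=[0,0,0,-1,1,0,0,0,-2,1,0,0,0,-3,1,0,0,0,-3,1,0,0,0,-3,1,0,0,0,-3,1])

```text
time_s: 13.5
tool_pos: [0.5119, 0.0478, 0.1087]
tool_rot: [171.1, 90.0, -129.3]
force: [-4.2, -3.8, -10.1]
grip_width: 0.0135
```

```bash
python3 s.py
python3 - <<'E'
from h import *
for i in range(3):
    read_camera('side'); o=get_obs(); print(np.round(o['force'],1),np.round(o['wrist_torque'],2),np.round(o['qpos'][6],2),np.round(o['effort'][6],3))
E
```

```text
13.5 [511.89  47.75 108.74] [ -4.22  -3.76 -10.1 ] [-0.59  0.97 -0.04] 0.0135 yaw 59.52507875314792
[-5.7 -2.4 -8.6] [-0.6   1.03 -0.01] 49.49 0.008
[-4.9 -2.5 -9.5] [-0.57  1.04 -0.02] 49.49 0.009
[-4.2 -3.3 -8.6] [-0.61  1.06 -0.04] 49.49 0.009
```

>>> servo_tool(rows=[0,0,-1,0,1,0,0,-2,0,1,0,0,-3,0,1,0,0,-4,0,1,0,0,-4,0,1,0,0,-4,0,1,0,0,-4,0,1])

```text
time_s: 14.23
tool_pos: [0.5119, 0.0477, 0.1048]
tool_rot: [169.0, 90.0, -131.5]
force: [-4.8, -2.2, -9.1]
grip_width: 0.0136
```

```bash
python3 s.py
```

```text
14.2333 [511.91  47.73 104.84] [-4.82 -2.21 -9.06] [-0.62  1.05 -0.01] 0.0136 yaw 59.52079925051487
```

>>> servo_tool(rows=[0,0,-0.5,0,1,0,0,-0.8,0,1,0,0,-0.8,0,1,0,0,-0.8,0,1])

```text
time_s: 14.57
tool_pos: [0.5119, 0.0478, 0.1043]
tool_rot: [176.6, 90.0, -123.9]
force: [-5.0, -2.7, -7.3]
grip_width: 0.014
```

```bash
cat > s3.py <<'E'
from h import *
f=[]
for i in range(4):
    o=get_obs(); f.append(np.r_[o['force'],o['wrist_torque'],o['effort'][6],o['tool_pos']*1000]); read_camera('side')
print(np.round(np.mean(f,0),2))
E
python3 s3.py
```

```text
[-5.2300e+00 -2.8000e+00 -7.2900e+00 -6.4000e-01  1.2700e+00 -4.0000e-02
  1.0000e-02  5.1194e+02  4.7750e+01  1.0434e+02]
```

>>> servo_tool(rows=[0,0,-0.5,0,1,0,0,-0.5,0,1,0,0,-0.5,0,1])

```text
time_s: 15.02
tool_pos: [0.5119, 0.0477, 0.1042]
tool_rot: [-170.0, 90.0, -110.5]
force: [-5.9, -3.3, -5.7]
grip_width: 0.0139
```

```bash
python3 s3.py
```

```text
[-5.9900e+00 -2.7400e+00 -4.8300e+00 -6.4000e-01  1.4500e+00  0.0000e+00
  1.0000e-02  5.1194e+02  4.7740e+01  1.0416e+02]
```

>>> servo_tool(rows=[0,0,-0.5,0,1,0,0,-0.5,0,1,0,0,-0.5,0,1])

```text
time_s: 15.47
tool_pos: [0.512, 0.0477, 0.104]
tool_rot: [-159.5, 90.0, -99.9]
force: [-6.3, -3.1, -3.3]
grip_width: 0.0137
```

```bash
python3 s3.py
```

```text
[-7.0800e+00 -3.1900e+00 -3.0600e+00 -6.4000e-01  1.6600e+00 -2.0000e-02
  0.0000e+00  5.1197e+02  4.7720e+01  1.0399e+02]
```

>>> servo_tool(rows=[0,0,-0.5,0,1,0,0,-0.5,0,1,0,0,-0.5,0,1])

```text
time_s: 15.92
tool_pos: [0.512, 0.0477, 0.1038]
tool_rot: [-150.6, 90.0, -91.1]
force: [-7.5, -3.2, -0.3]
grip_width: 0.0139
```

```bash
python3 s3.py
```

```text
[-7.7500e+00 -3.1800e+00 -7.5000e-01 -7.0000e-01  1.8400e+00 -1.0000e-02
  0.0000e+00  5.1200e+02  4.7720e+01  1.0385e+02]
```

>>> servo_tool(rows=[-0.5,-0.2,0,0,1,-1,-0.4,0,0,1,-1,-0.4,0,0,1,-1,-0.4,0,0,1], force=15)

```text
time_s: 16.45
tool_pos: [0.5119, 0.0477, 0.104]
tool_rot: [-56.3, 89.9, 3.3]
force: [-5.0, -2.7, -2.7]
grip_width: 0.0141
```

```bash
python3 s3.py
```

```text
[-5.7100e+00 -2.4500e+00 -2.6300e+00 -5.6000e-01  1.3400e+00 -2.0000e-02
  1.0000e-02  5.1191e+02  4.7690e+01  1.0398e+02]
```

>>> servo_tool(rows=[-0.5,-0.3,0,0,1,-1,-0.5,0,0,1,-1,-0.5,0,0,1], force=5)

```text
time_s: 16.9
tool_pos: [0.5118, 0.0476, 0.104]
tool_rot: [-48.8, 89.7, 10.7]
force: [-2.8, -0.9, -2.4]
grip_width: 0.0138
```

>>> servo_tool(rows=[0,0,0,0,0.8,0,0,0,0,0.77,0,0,0,0,0.74,0,0,0,0,0.7,0,0,0,0,0.65,0,0,0,0,0.6,0,0,0,0,0.6])

```text
time_s: 17.48
tool_pos: [0.5102, 0.0472, 0.1026]
tool_rot: [-41.4, 90.0, 18.1]
force: [0.9, 0.4, -0.4]
grip_width: 0.0329
```

```bash
python3 s3.py; python3 s.py;  python3 - <<'E'
from h import *
for i in range(2):
    p=read_camera(['side','wrist'][i%2])
    cv2.imwrite('pics/g_%d.png'%(i%2),p['frame'] if i%2 else cv2.resize(p['frame'][180:280,230:330],None,fx=5,fy=5))
E
```

```text
[ 2.3000e-01 -2.0000e-02  1.8000e-01  4.0000e-02 -3.0000e-02 -0.0000e+00
  0.0000e+00  5.1011e+02  4.7120e+01  1.0252e+02]
17.6833 [510.03  47.07 102.45] [-0.33 -0.41  0.14] [ 0.09 -0.02 -0.01] 0.0348 yaw 59.50059904376219
```

View pics/g_0.png

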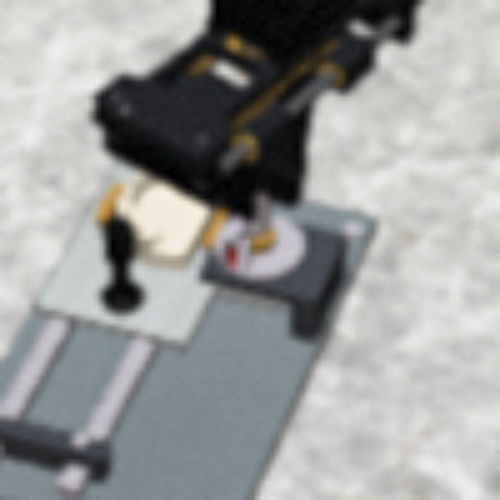

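View pics/g_1.png

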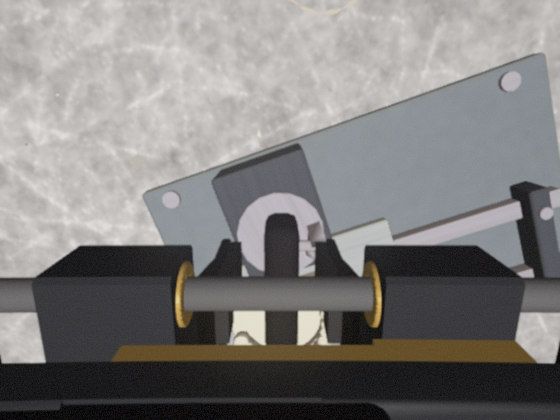

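>>> servo_tool(rows=[0,0,20,0,0.6,0,0,50,0,0.5,0,0,85,0,0.4,0,0,120,0,0.4,5,-20,120,-7,0.4,15,-40,120,-14,0.4,25,-60,120,-21,0.4,35,-60,120,-28,0.4,40,-60,120,-35,0.4,40,-60,120,-42,0.4])

```text
time_s: 18.62
tool_pos: [0.5509, -0.0135, 0.2223]
tool_rot: [18.4, 90.0, 35.5]
force: [-0.5, -0.9, 0.1]
grip_width: 0.0523
```

>>> servo_tool(rows=[0,0,0,-7,0.4,0,0,0,-14,0.4,0,0,0,-21,0.4,0,0,0,-29,0.4,0,0,0,-29,0.4,0,0,0,-29,0.4,0,0,0,-29,0.4,0,0,0,-29,0.4])

```text
time_s: 19.28
tool_pos: [0.55, -0.0129, 0.2225]
tool_rot: [-61.9, 90.0, -73.2]
force: [0.3, -0.5, 0.0]
grip_width: 0.0522
```

```bash
python3 s.py
python3 - <<'E'
from h import *
o=get_obs(); p=read_camera('wrist'); W=cloud(p,c2w(p,o))*1000; cv2.imwrite('pics/h.png',p['frame'])
t=W[(W[...,2]>104)&(W[...,2]<130)&(W[...,0]<560)&(W[...,0]>470)&(W[...,1]>0)&(W[...,1]<100)]; print(len(t), np.percentile(t[:,2],[5,50,95]))
t=t[t[:,2]>117];print('bar',cv2.minAreaRect(t[:,:2].astype(np.float32)))
k=W[(W[...,2]>82)&(W[...,2]<92)&(W[...,0]>545)&(W[...,0]<640)&(W[...,1]>20)&(W[...,1]<200)]; print('knob',len(k),np.percentile(k,[2,50,98],axis=0), cv2.minEnclosingCircle(k[:,:2].astype(np.float32)))
E
```

```text
19.2833 [549.99 -12.92 222.48] [ 0.32 -0.52  0.03] [ 0.04 -0.    0.02] 0.0522 yaw -11.373570317652893
1831 [111.20654674 121.31489943 122.87559844]
bar ((511.94775390625, 47.755897521972656), (14.105114936828613, 55.527408599853516), 59.71304702758789)
knob 489 [[576.42222142  71.97828188  83.99162199]
 [584.78141074  79.75580326  86.06298448]
 [592.75175607  87.52052456  87.71731   ]] ((584.6851806640625, 79.83396911621094), 9.101007461547852)
```

View pics/h.png

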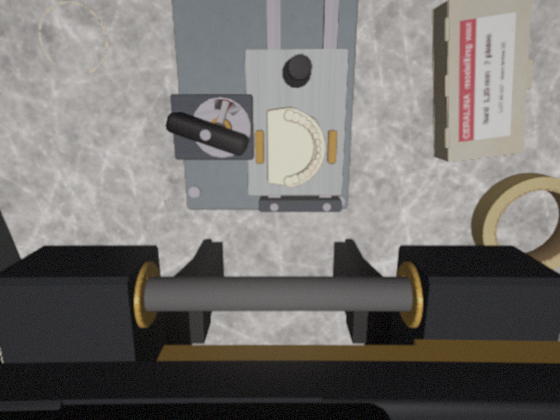

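The bar top now stands at about 122 mm, a lift of 12 mm, and the bar is turned about 71°, so the plunger is resting in its notch. I'll go to the knob next, with the jaws along the slide direction.

>>> servo_tool(rows=[10,30,0,7,0.5,20,60,0,14,0.6,34.5,92.7,0,21,0.65,34.5,92.7,0,28,0.65,34.5,92.7,0,35,0.65,34.5,92.7,0,42,0.65,34.5,92.7,0,49,0.65,34.5,92.7,0,56,0.65,34.5,92.7,-36,63,0.65,34.5,92.7,-72,70,0.65])

```text
time_s: 20.17
tool_pos: [0.5867, 0.0801, 0.1523]
tool_rot: [-51.4, 89.6, 7.5]
force: [0.1, -0.7, -0.8]
grip_width: 0.0306
```

>>> servo_tool(rows=[0,0,0,7,0.68,0,0,0,14,0.68,0,0,0,20,0.68,0,0,0,20,0.68,0,0,0,20,0.68,0,0,0,20,0.68,0,0,0,20,0.68,0,0,0,20,0.68,0,0,0,20,0.68])

```text
time_s: 20.92
tool_pos: [0.5845, 0.0798, 0.1506]
tool_rot: [-68.6, 90.0, 9.8]
force: [0.6, 0.1, -0.3]
grip_width: 0.0281
```

```bash
python3 s.py;  python3 - <<'E'
from h import *
o=get_obs(); p=read_camera('wrist'); cv2.imwrite('pics/i1.png',p['frame']); W=cloud(p,c2w(p,o))*1000
k=W[(W[...,2]>78)&(W[...,2]<92)&(W[...,0]>560)&(W[...,0]<610)&(W[...,1]>50)&(W[...,1]<110)]; print('knob',len(k),np.percentile(k,[2,50,98],axis=0) if len(k) else '')
p=read_camera('side'); cv2.imwrite('pics/i0.png',cv2.resize(p['frame'][160:280,210:330],None,fx=5,fy=5))
E
```

```text
20.9167 [584.55  79.84 150.6 ] [ 0.58  0.13 -0.3 ] [ 0.11 -0.04 -0.02] 0.0281 yaw 78.47054123056337
knob 682 [[575.76746624  72.12299839  79.31232469]
 [583.02587849  80.03309394  85.77610199]
 [591.93974559  87.84842475  87.28386552]]
```

View pics/i1.png

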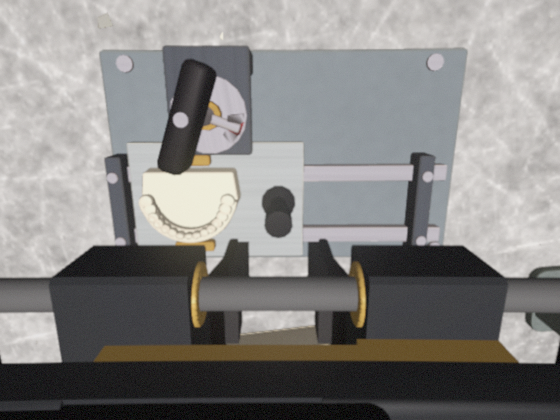

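View pics/i0.png

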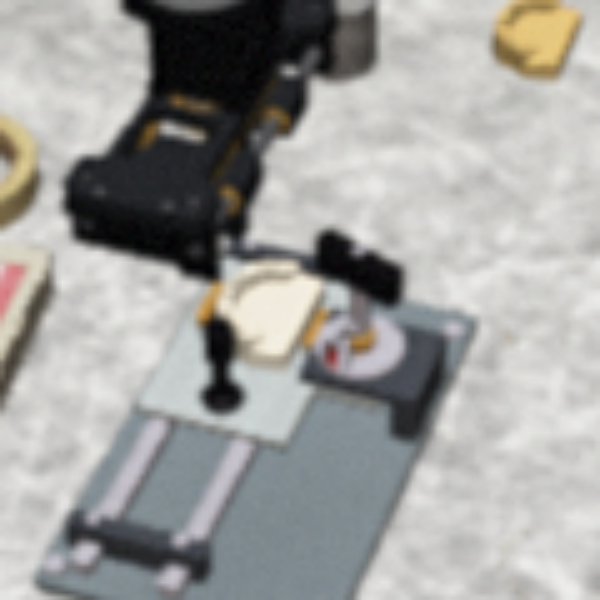

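>>> servo_tool(rows=[0,0,-30,0,0.68,0,0,-55,0,0.68,0,0,-70,0,0.68,0,0,-78,0,0.68,0,0,-78,0,0.68,0,0,-78,0,0.68,0,0,-78,0,0.68,0,0,-78,0,0.68,0,0,-78,0,0.68], force=8)

```text
time_s: 21.77
tool_pos: [0.5854, 0.0799, 0.0738]
tool_rot: [-71.9, 89.9, 6.6]
force: [0.0, -0.2, -0.4]
grip_width: 0.0281
```

```bash
python3 s.py;  python3 - <<'E'
from h import *
p=read_camera('wrist'); cv2.imwrite('pics/j1.png',p['frame'])
p=read_camera('side'); cv2.imwrite('pics/j0.png',cv2.resize(p['frame'][160:280,210:330],None,fx=5,fy=5))
E
```

```text
21.7667 [585.4   79.93  73.76] [ 0.03 -0.24 -0.44] [ 0.12 -0.05  0.02] 0.0281 yaw 78.49838155597072
```

View pics/j1.png

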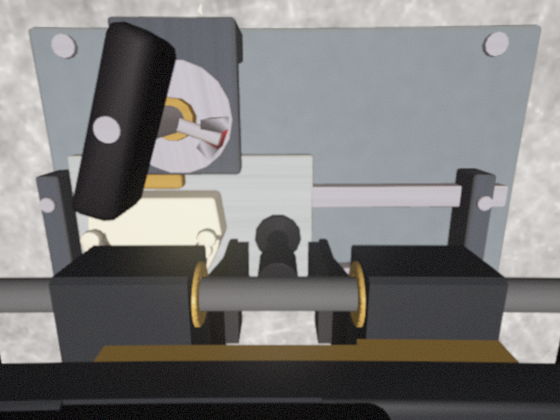

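View pics/j0.png

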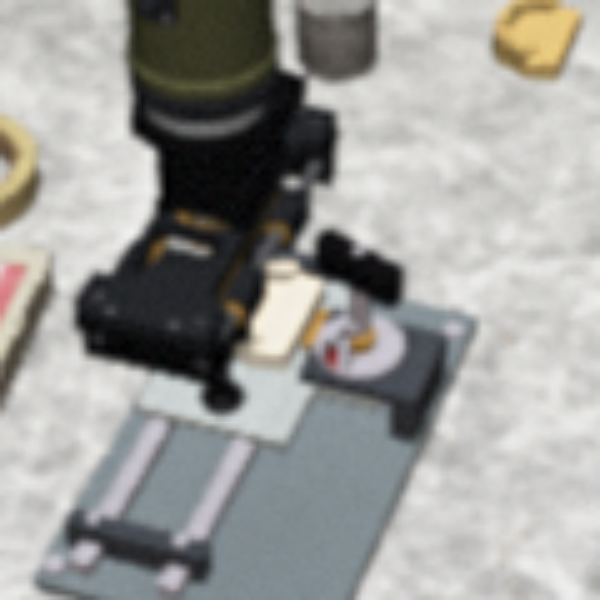

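Centred on the knob and clear of the handle. I'll close gently now.

>>> servo_tool(rows=[0,0,0,0,0.74,0,0,0,0,0.78,0,0,0,0,0.81,0,0,0,0,0.84,0,0,0,0,0.84,0,0,0,0,0.84], force=8)

```text
time_s: 22.37
tool_pos: [0.5845, 0.0799, 0.0725]
tool_rot: [-18.0, 90.0, 60.5]
force: [0.2, -0.3, 0.0]
grip_width: 0.0172
```

```bash
python3 s.py; python3 s3.py
```

```text
22.3667 [584.54  79.88  72.54] [ 0.21 -0.31  0.02] [ 0.18 -0.08 -0.02] 0.0172 yaw 78.50288629547518
[-4.0000e-02  2.5000e-01  2.0000e-01  1.8000e-01 -6.0000e-02 -0.0000e+00
  0.0000e+00  5.8455e+02  7.9870e+01  7.2540e+01]
```

>>> servo_tool(rows=[0.4,2,0,0,0.86,1.2,6,0,0,0.86,2.2,11,0,0,0.86,3.2,16,0,0,0.86,4.2,21,0,0,0.86,5.2,26,0,0,0.86,6.2,31,0,0,0.86,7.2,36,0,0,0.86,8,40,0,0,0.86,8,40,0,0,0.86], force=10)

```text
time_s: 23.4
tool_pos: [0.5929, 0.1218, 0.0726]
tool_rot: [-21.3, 89.9, 57.3]
force: [-0.2, 1.6, 0.7]
grip_width: 0.0177
```

```bash
python3 s.py; python3 s3.py
python3 - <<'E'
from h import *
p=read_camera('side'); cv2.imwrite('pics/k0.png',cv2.resize(p['frame'][160:280,210:330],None,fx=5,fy=5))
E
```

```text
23.4 [592.91 121.77  72.56] [-0.23  1.59  0.66] [ 0.43 -0.11 -0.06] 0.0177 yaw 78.58992296917826
[ 3.3000e-01  1.8100e+00  4.4000e-01  4.3000e-01 -1.4000e-01 -2.0000e-02
 -2.0000e-02  5.9284e+02  1.2148e+02  7.2560e+01]
```

View pics/k0.png

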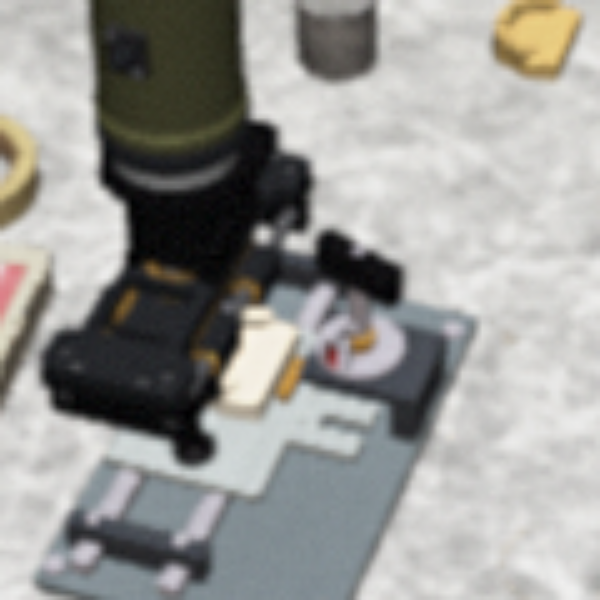

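>>> servo_tool(rows=[0.8,4,0,0,0.86,1.8,9,0,0,0.86,2.8,14,0,0,0.86,3.8,19,0,0,0.86,4.8,24,0,0,0.86,5.8,29,0,0,0.86,6.6,33,0,0,0.86,7.2,36,0,0,0.86,7.2,36,0,0,0.86,7.2,36,0,0,0.86])

```text
time_s: 24.48
tool_pos: [0.6, 0.1573, 0.0726]
tool_rot: [-15.3, 89.9, 63.2]
force: [-0.6, 0.9, 1.9]
grip_width: 0.0176
```

```bash
python3 s.py; python3 s3.py
```

```text
24.4833 [599.98 157.27  72.56] [-0.6   0.93  1.86] [ 0.41 -0.04  0.02] 0.0176 yaw 78.55043148108281
[ 1.9000e-01  1.4900e+00  1.2400e+00  4.2000e-01 -4.0000e-02 -2.0000e-02
  0.0000e+00  5.9990e+02  1.5693e+02  7.2550e+01]
```

>>> servo_tool(rows=[0.2,1,0,0,0.86,0.4,2,0,0,0.86,0.6,3,0,0,0.86,0.6,3,0,0,0.86,0.6,3,0,0,0.86,0.6,3,0,0,0.86])

```text
time_s: 25.18
tool_pos: [0.6002, 0.1584, 0.0725]
tool_rot: [157.8, 90.0, -123.7]
force: [-2.5, -1.6, 3.3]
grip_width: 0.0171
```

```bash
python3 s.py; python3 s3.py
```

```text
25.1833 [600.19 158.37  72.48] [-2.51 -1.65  3.31] [-0.23  0.38  0.01] 0.0171 yaw 78.48646324630708
[-2.4400e+00 -2.1300e+00  3.5300e+00 -2.6000e-01  4.1000e-01  1.0000e-02
  0.0000e+00  6.0021e+02  1.5838e+02  7.2490e+01]
```

>>> servo_tool(rows=[0,0,0,0,0.78,0,0,0,0,0.75,0,0,0,0,0.72,0,0,0,0,0.68,0,0,0,0,0.68,0,0,0,0,0.68])

```text
time_s: 25.88
tool_pos: [0.6004, 0.159, 0.0724]
tool_rot: [-11.2, 90.0, 67.3]
force: [-0.1, -0.2, 0.1]
grip_width: 0.0276
```

```bash
python3 s.py; python3 s3.py
python3 - <<'E'
from h import *
p=read_camera('wrist'); cv2.imwrite('pics/l1.png',p['frame'])
E
```

```text
25.8833 [600.36 159.04  72.38] [-0.11 -0.23  0.13] [0.07 0.   0.01] 0.0276 yaw 78.51398481661512
[ 5.0000e-02 -1.1000e-01  2.6000e-01  6.0000e-02 -1.0000e-02  1.0000e-02
 -0.0000e+00  6.0035e+02  1.5895e+02  7.2410e+01]
```

View pics/l1.png

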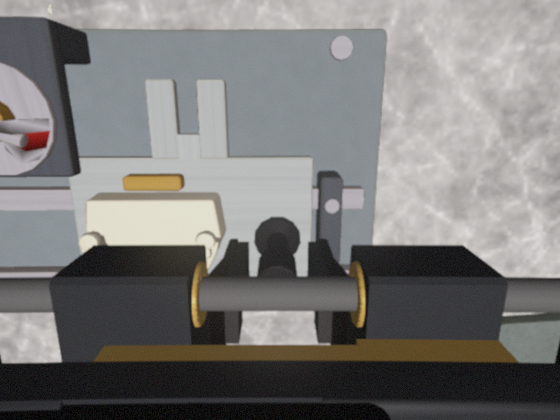

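>>> servo_tool(rows=[0,0,10,0,0.65,0,0,30,0,0.65,0,0,60,0,0.6,0,0,95,0,0.5,0,0,130,0,0.5,-30,0,160,-7,0.5,-60,-30,170,-14,0.5,-60,-65,170,-21,0.5,-60,-100,170,-28,0.5,-60,-100,170,-28,0.5])

```text
time_s: 26.97
tool_pos: [0.5406, 0.0497, 0.2442]
tool_rot: [-112.1, 89.7, -62.4]
force: [0.5, -1.9, -0.1]
grip_width: 0.0435
```

>>> servo_tool(rows=[0,0,0,-7,0.5,0,0,0,-14,0.5,0,0,0,-21,0.5,0,0,0,-28,0.5,0,0,0,-35,0.5,0,0,0,-42,0.5,0,0,0,-49,0.5,0,0,0,-56,0.5,0,0,0,-60,0.5,0,0,0,-60,0.5])

```text
time_s: 27.8
tool_pos: [0.5404, 0.059, 0.2432]
tool_rot: [17.2, 90.0, 7.6]
force: [-0.0, 0.6, -0.6]
grip_width: 0.0438
```

>>> servo_tool(rows=[0,0,0,0,0.5,0,0,0,0,0.5,0,0,0,0,0.5,0,0,0,0,0.5,0,0,0,0,0.5,0,0,0,0,0.5])

```text
time_s: 28.3
tool_pos: [0.5403, 0.0588, 0.2425]
tool_rot: [-132.6, 90.0, -142.0]
force: [0.6, -0.3, -0.2]
grip_width: 0.0435
```

```bash
python3 s.py
python3 - <<'E'
from h import *
o=get_obs(); p=read_camera('wrist'); W=cloud(p,c2w(p,o))*1000; cv2.imwrite('pics/m.png',p['frame'])
t=W[(W[...,2]>117)&(W[...,2]<130)&(W[...,0]<560)&(W[...,0]>470)&(W[...,1]>0)&(W[...,1]<100)]; print('bar',len(t), np.percentile(t[:,2],[5,50,95]),cv2.minAreaRect(t[:,:2].astype(np.float32)))
k=W[(W[...,2]>82)&(W[...,2]<92)&(W[...,0]>545)&(W[...,0]<640)&(W[...,1]>20)&(W[...,1]<200)]; c=np.array(cv2.minEnclosingCircle(k[:,:2].astype(np.float32))[0]); print('knob',len(k),c,'travel',np.hypot(*(c-[584.6,79.85])))
for n in ['scene','side']:
    p=read_camera(n); W=cloud(p,c2w(p,o))*1000
    for t in ['crucible_mid','ring_mid','cast_lower_mid']:
        for d in cut_out(t,p)[:1]:
            w=W[d['pixels']]; w=w[~np.isnan(w[:,0])]; print(n,t,round(d['score'],2),np.round(np.percentile(w,[2,50,98],axis=0)).tolist())
E
```

```text
28.3 [540.29  58.77 242.45] [ 0.56 -0.26 -0.2 ] [-0.05  0.04 -0.02] 0.0435 yaw -9.478772973123638
bar 1198 [118.2999123  121.21877195 122.67481932] ((511.7946472167969, 48.22374725341797), (14.240944862365723, 55.66793441772461), 59.5472412109375)
knob 459 [600.3572998  158.59753418] travel 80.30857137638458
scene crucible_mid 0.65 [[438.0, 267.0, -2.0], [458.0, 282.0, 27.0], [484.0, 320.0, 40.0]]
scene ring_mid 0.58 [[545.0, -304.0, 1.0], [559.0, -287.0, 44.0], [634.0, -254.0, 57.0]]
scene cast_lower_mid 0.94 [[413.0, -340.0, 1.0], [437.0, -311.0, 15.0], [465.0, -275.0, 26.0]]
side crucible_mid 0.68 [[439.0, 272.0, 3.0], [460.0, 284.0, 25.0], [480.0, 319.0, 41.0]]
side ring_mid 0.57 [[547.0, -284.0, 2.0], [584.0, -253.0, 31.0], [598.0, -245.0, 56.0]]
side cast_lower_mid 0.81 [[418.0, -327.0, -3.0], [442.0, -289.0, 12.0], [467.0, -266.0, 24.0]]
```

View pics/m.png

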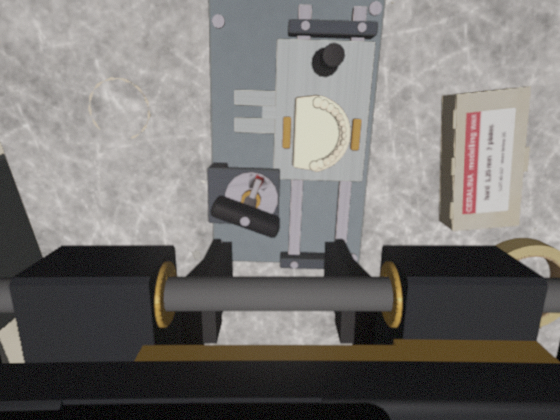

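The final view shows the handle still raised and twisted at (245,215), with its lug in the red notch. The carriage is against the far bracket, with the knob at (328,58), and the robot is clear of everything. I'm handing the job in.

```bash
python3 -c "
from cell import *
print(sign_off())"
```

```text
the job is handed in; nothing more can be done
None
```

The plunger is resting retracted in its notch and the carriage is at its far end stop. I handed the job in at about 28 s; no verdict is reported at hand-in.

**Plunger:** I lifted the T-handle about 17 mm and turned it counter-clockwise until the end stop showed, at about 73° with roughly 0.15 N m of twist. I then backed off 3°, eased it down until the notch carried the spring, and opened the fingers.

**Carriage:** I took the black knob with a light grip, slid it out until the end stop pushed back with a few newtons, let go and moved clear.

**Last checks:**
- **Handle:** the bar top is at about 122 mm (lift about 12 mm) and it is twisted about 71° (1.24 rad). The lug shows in the red notch.
- **Carriage:** travel measures 80.3 mm against the 80 mm stop.
- **Bystanders:** the crucible, casting ring and loose cast are where they were, within measuring error. The side camera differed by up to about 13 mm for the ring and 7 mm for the loose cast; part of the ring was probably hidden there. The other camera showed no shift, and the arm never went near either of them.
- **Robot:** it stands clear and reads no contact force.

**Disagreement:** the base plate looked about 7 mm off sideways from the stated plunger position of (-45, -50) mm. I used the measured handle and knob positions instead, and the grasps confirmed them.

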